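# Close the glaze jar and hang up its sample tile

### The job

The lid of the glaze jar is only part-way on: screw it down clockwise until it turns stiff and is snug, but do not overtighten it. Then hang the glaze's long fired sample tile by its hole on the slanted peg of the wooden stand and let go of it. Leave the lidded pot, bowl, cup and square blank tile where they are.

Things in the scene. Friction and masses are not known exactly. Their poses are not given: they have to be found in the camera images.
- lid_mid (a point): centre (half-way up) of the jar's round ribbed grey screw lid, 56 mm across, 26 mm high, on a tall white jar 84 mm across; a 14 mm length of its neck (48 mm across) shows below the lid. z is up, on the screw axis; a white bar on top points along x. It screws on clockwise from above, sinking 6 mm per turn, and cannot be lifted off; 1.4 to 3.0 rad of easy turning (0.04 N m) remain at the start
- lid (a joint): turn of the lid past the point where its seal meets the jar, rad, clockwise: 0 while it still turns easily. From there it turns stiff: turning it takes 0.7 N m, rising by 1.3 N m per rad (a hand that holds it still after a turn may feel up to 0.7 N m less). It stays where it is left. Snug from 0.05 to 0.45, beyond that overtightened
- jar_rest (a point): point on the jar's axis, 123 mm above the bench: the lid's centre lies here when the lid is fully home (it starts 1.3 to 2.9 mm higher); z is up. The jar is held in a low wooden ring (108 mm across, 12 mm high) fixed to the bench and cannot turn or move
- tile_grip (a point): grip point of the loose sample tile: a flat terracotta strip 140 x 38 x 10 mm, about 0.1 kg, glazed white on part of its top, lying flat on the bench. x runs along the strip towards the hole, z up out of the glazed face. The point is half-way through the thickness, 12 mm from the strip's middle on the side away from the hole; the strip is 38 mm wide here
- tile_hole (a point): centre of the round 23 mm hole through the sample tile, half-way through the thickness, 62 mm along x from the grip point and 20 mm from the tile's near end; z is the hole's axis
- peg: round steel peg 8 mm thick on the post of the fixed wooden stand, pointing towards the robot's side and 45 degrees up. Origin on its axis where it leaves the post, 210 mm above the bench; z runs along the peg outwards and up, y is level. It stands out 72 mm. Post 36 mm wide, 28 mm thick, 235 mm high; base board 150 x 150 x 20 mm, reaching 40 mm in front of the post
- peg_tip (a point): centre of the peg's free end, 72 mm out along the peg; same axes as the peg
- pot: bystander: squat white lidded pot with a small knob, 92 mm across, 100 mm high; origin under its middle
- bowl: bystander: terracotta bowl 110 mm across, 60 mm high; origin under its middle
- cup: bystander: clay-grey cup 72 mm across, 75 mm high; origin under its middle
- blank: bystander: blank square terracotta tile without a hole, 70 x 70 x 10 mm; origin under its middle
Mind the look-alikes: they are no part of the job. Leave any pink or turquoise look-alike of the part that bears lid_mid alone. Leave any green look-alike of the part that bears tile_grip alone.

How it is judged:
By the outcome, as a careful person would: the job done as asked, in the order asked, and still so for the second after the job is handed in, with the robot touching nothing.
It also fails if it takes over 69 s, if anything falls off the work surface, if the arm or the gripper's body presses on something with over 40 N, if the wrist force passes 120 N, or if a joint passes its speed limit or range.

### The arm

A 7-joint arm with a two-finger parallel gripper is mounted at the origin on the work surface. World frame = base frame: x ahead of the robot, y to its left, z up, the work surface at z = 0. Lengths are in m, angles in rad, forces in N, time in s.
With the tool pointing down it reaches from about 0.4 to 0.85 m from the base axis. Payload 10.4 kg.
Tool frame: the origin (TCP) lies midway between the tips of the shut fingers; the grasp point (between the pads) lies 19 mm behind it (r.grasp_offset is the distance from the TCP to the grasp point, in m); x points along the fingers, y is the direction in which the jaws open and shut, and the axes are right-handed (so a half turn about x gives the same grasp; the last joint's range is limited). The gripper opens to 87 mm and grips with 3 to 60 N. Pads are 19 mm wide; open, the fingers measure 117 mm over their backs; the gripper's body (75 mm by 190 mm) begins 51 mm behind the grasp point.
Start: joints at [1.23, 0.332, -0.065, 1.46, 0.022, 1.35, -0.088], TCP at [0.195, -0.594, 0.183] pointing down, gripper open.
Joint ranges: [-2.6, 2.6], [-0.5, 2.12], [-1.47, 1.34], [0.16, 2.42], [-1.27, 4.41], [0.06, 2.06], [-2.6, 2.6]. Speed limits (rad/s): [2.22, 2.22, 2.79, 2.79, 3.14, 3.14, 3.14].

### API

Orientations are given as a unit quaternion [x, y, z, w].
In Python, from bench import r, vision, close_job gives the robot as it stands. The module is installed in compiled form; this text tells all that it offers.
- The arm moves only by the shell command python3 -m pendant 'ROWS' [OPENING] [FORCE]. ROWS is text: rows parted by semicolons, each of 6 numbers parted by spaces: the shift along the tool's x, y, z in units of 0.25 m (1.0 is 0.25 m), then the turn, a rotation vector about the tool's x, y, z in units of 1.5 rad (1.0 is 1.5 rad). A call has 1 to 8 rows; each row is the pose to reach, as a shift and turn from the pose commanded when the call began, along the tool's axes at that moment; what a row does not reach only later rows make up. A row lasts 1/10 s, in which the tool goes at most 50 mm and 8.59 degrees, less where a joint would pass 70% of its speed; a pose out of reach is approached as far as the arm can. A call with a number of a shift or a turn outside -1 to 1 is refused whole. A call with a gripper value outside its range is refused whole. OPENING is the gripper command: -1 is shut, 1 is fully open, values between are in proportion, set as the call begins (- or left out, the last holds). The fingers move at their own pace and stop on an object; FORCE is the grip in N (left out, the last holds). Time passes only in rows, so rows that repeat a pose let the fingers close. It gives the time, the measured TCP pose, the force and the opening at its end, in the units of the state.
- r.read_state(): the state, without advancing time (a new reading comes with each control period).
- vision.camera(name): name is "side" or "top"; returns (picture, depth): 480x640x3 uint8, blue, green, red; 480x640 float32, m along the optical axis (not along the pixel's ray), 0 where there is no reading.
- vision.get_calibration(name): a dict with "camera_matrix" (3x3 intrinsics, pixels), "k1" (the pictures are not rectified: a ray, as slopes to the right and down, at radius r is drawn at 1 + k1 r^2 times it, then the intrinsics apply), "rvec" (rotation vector, rad) and "tvec" (3), from world to camera coordinates, as OpenCV has them. Camera axes: x right, y down, z forward; pixel columns grow to the right and rows downward; lengths in m; the calibration is good to about 2 mm. A picture is of the moment at which its call begins. get_calibration takes no time and is no camera call.
- close_job(): hands the job in, once; it reports no verdict.
The state is a dict: "time": time; "joint_positions": joint angles; "joint_vel": joint speeds; "joint_torque": joint torques, N m; "ee_pos": TCP position; "eef_rot": TCP orientation; "ft_force": force on the tool from outside, world axes, zero at the start; "torque": the same for the moment, N m; "width": finger opening in m.
Only numpy, scipy, OpenCV 4.12 (cv2) and the standard library are available. Lean on these libraries where they do the work, as an engineer would, in place of code of your own. Each camera call takes 0.05 s, during which the arm holds its last target. There are 200 camera calls.

## Working session

There is one attempt and no reset: what is moved stays moved. The work goes in short steps, Python scripts to look and compute and a shell command to move; the robot and the scene stay as the last step left them, time stands still between calls to the robot, and variables do not carry over. Pictures are saved under pics/ and viewed, about 8 in all and at most 12, crops included, and the job is handed in when it is done.

```bash
mkdir -p pics; cat > h.py <<'E'
import numpy as np, cv2
from scipy.spatial.transform import Rotation as R
from bench import r, vision
def cam(n):
    p,d=vision.camera(n); c=vision.get_calibration(n); return p,d,c
def pts(d,c):
    K=np.array(c["camera_matrix"]); k=c["k1"]; 
    uv=np.stack(np.meshgrid(np.arange(640.),np.arange(480.)),-1).reshape(-1,1,2)
    n=cv2.undistortPoints(uv,K,np.array([k,0,0,0.])).reshape(480,640,2)
    P=np.dstack([n*d[...,None],d]); Rm=cv2.Rodrigues(np.array(c["rvec"],float))[0]
    return (P-np.array(c["tvec"]).reshape(3))@Rm
def proj(X,c):
    return cv2.projectPoints(np.array(X,float).reshape(-1,1,3),np.array(c["rvec"],float),np.array(c["tvec"],float),np.array(c["camera_matrix"]),np.array([c["k1"],0,0,0.]))[0].reshape(-1,2)
def rel(pos,quat=None):
    "pose in pendant units relative to current measured"
    s=r.read_state(); Q=R.from_quat(s["eef_rot"]); 
    o=Q.inv().apply(np.array(pos)-s["ee_pos"])/.25
    t=(Q.inv()*R.from_quat(quat)).as_rotvec()/1.5 if quat is not None else np.zeros(3)
    return np.round(np.r_[o,t],3)
E
python3 - <<'E'
from h import *
for n in("top","side"):
    p,d,c=cam(n); cv2.imwrite(f"pics/{n}0.png",p); np.savez(f"{n}0.npz",p=p,d=d)
    print(n,{k:np.round(v,3).tolist() for k,v in c.items()})
s=r.read_state();print({k:np.round(v,3).tolist() for k,v in s.items()},r.grasp_offset)
print(R.from_quat(s["eef_rot"]).as_matrix().round(3))
E
```

```text
top {'camera_matrix': [[468.301, 0.0, 322.761], [0.0, 468.301, 237.076], [0.0, 0.0, 1.0]], 'k1': -0.016, 'rvec': [2.153, -2.163, 0.116], 'tvec': [-0.024, 0.6, 1.32]}
side {'camera_matrix': [[448.626, 0.0, 317.569], [0.0, 448.626, 241.528], [0.0, 0.0, 1.0]], 'k1': -0.114, 'rvec': [0.461, -2.778, 1.082], 'tvec': [0.543, 0.283, 1.038]}
{'time': 0.1, 'joint_positions': [1.23, 0.333, -0.065, 1.461, 0.022, 1.35, -0.088], 'joint_vel': [0.001, -0.003, -0.001, -0.002, 0.001, -0.001, -0.001], 'joint_torque': [0.002, -62.455, 0.025, -39.072, -0.061, 0.037, 0.0], 'ee_pos': [0.195, -0.593, 0.182], 'eef_rot': [-0.698, -0.112, 0.698, -0.111], 'ft_force': [-0.808, -0.085, 0.865], 'torque': [-0.022, 0.056, -0.041], 'width': 0.087} 0.0187
[[-0.     0.313 -0.95 ]
 [ 0.001 -0.95  -0.313]
 [-1.    -0.001  0.   ]]
```

View pics/top0.png

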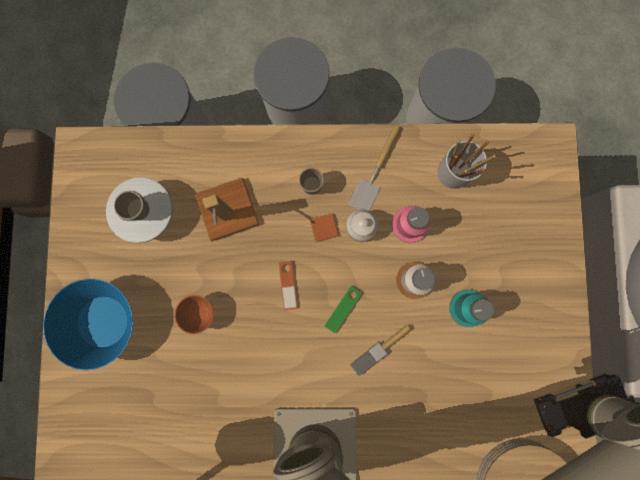

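View pics/side0.png

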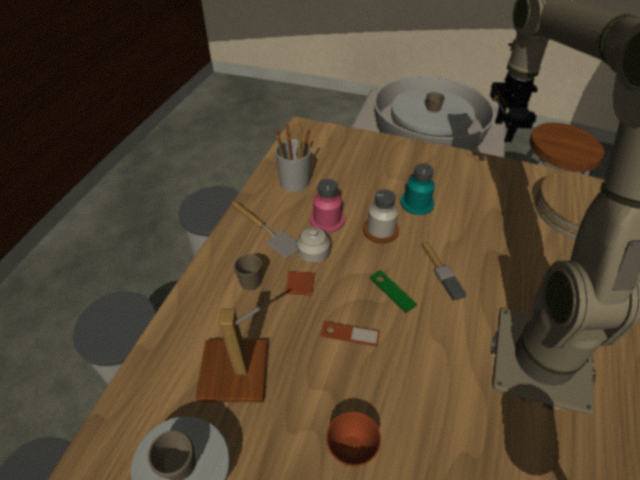

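The top picture shows the white jar's lid near (424,279), the sample tile at (288,285) with its hole at (287,268), and the stand at (228,210) with its peg running to about (214,222). The pot is at (362,225), the cup at (312,181), the bowl at (194,314) and the blank at (325,227). The side picture agrees: jar (382,215), tile (350,333), post (232,340), peg (247,315).

```bash
python3 - <<'E'
from h import *
Z={}
for n in("top","side"):
    f=np.load(n+"0.npz"); c=vision.get_calibration(n); W=pts(f["d"],c); Z[n]=W; p=f["p"]
    a=(p.astype(int))
    def rep(nm,m):
        q=W[m]; print(n,nm,m.sum(),q.mean(0).round(4) if len(q) else '',np.median(q,0).round(4) if len(q) else '', (q.min(0).round(3),q.max(0).round(3)) if len(q) else '')
    # clouds
    jar=(424,279) if n=="top" else (384,200)
    w=W[jar[1],jar[0]]; print("jar px",w)
    near=np.hypot(W[...,0]-w[0],W[...,1]-w[1])<.06
    rep("lidtop",near&(W[...,2]>.125)&(W[...,2]<.16))
    box={"top":(275,258,302,315),"side":(318,316,382,350)}[n]
    m=np.zeros((480,640),bool); m[box[1]:box[3],box[0]:box[2]]=1
    t=m&(W[...,2]>.006)&(W[...,2]<.02)
    rep("tile",t)
    if t.sum()>20:
        (cx,cy),sz,an=cv2.minAreaRect((W[t][:,:2]*1000).astype(np.float32)); print("rect",cx,cy,sz,an)
    # stand
    box={"top":(190,170,265,245),"side":(190,295,280,405)}[n]
    m=np.zeros((480,640),bool); m[box[1]:box[3],box[0]:box[2]]=1
    b=m&(W[...,2]>.012)&(W[...,2]<.028); rep("board",b)
    (cx,cy),sz,an=cv2.minAreaRect((W[b][:,:2]*1000).astype(np.float32)); print("rect",cx,cy,sz,an)
    rep("posttop",m&(W[...,2]>.222)&(W[...,2]<.245))
    pg=m&(p.min(-1)>90)&(p.max(-1).astype(int)-p.min(-1)<45)&(W[...,2]>.15)
    rep("peg",pg)
    for v,u in np.argwhere(pg)[::6]: print((u,v),W[v,u].round(3))
    x0,y0,x1,y1={"top":(190,165,450,330),"side":(190,160,440,400)}[n]
a=np.load("top0.npz")["p"]; b=np.load("side0.npz")["p"]
g=lambda i,x,y:cv2.resize(i[y:y+75,x:x+100],(400,300),interpolation=cv2.INTER_CUBIC)
cv2.imwrite("pics/c1.png",np.vstack([np.hstack([g(a,180,170),g(b,190,300)]),np.hstack([g(a,240,245),g(a,375,240)])]))
E
```

```text
jar px [ 0.47498685 -0.2943365   0.13652987]
top lidtop 370 [ 0.4749 -0.2919  0.137 ] [ 0.475  -0.2914  0.1372] (array([ 0.449, -0.322,  0.126]), array([ 0.502, -0.264,  0.145]))
top tile 537 [0.4569 0.0778 0.01  ] [0.4538 0.0782 0.0099] (array([0.384, 0.052, 0.006]), array([0.539, 0.114, 0.019]))
rect 460.8577880859375 86.72968292236328 (159.5675811767578, 56.5244026184082) 6.433520793914795
top board 2005 [0.686  0.2539 0.0189] [0.6835 0.2474 0.0189] (array([0.594, 0.167, 0.012]), array([0.781, 0.354, 0.027]))
rect 687.6165771484375 260.86785888671875 (152.1514434814453, 150.92059326171875) 19.159488677978516
top posttop 197 [0.663  0.2512 0.2335] [0.6655 0.2501 0.2339] (array([0.621, 0.233, 0.222]), array([0.684, 0.274, 0.244]))
top peg 27 [0.6284 0.2398 0.2425] [0.6287 0.2393 0.2444] (array([0.606, 0.229, 0.213]), array([0.652, 0.25 , 0.265]))
(np.int64(213), np.int64(209)) [0.652 0.25  0.213]
(np.int64(213), np.int64(212)) [0.642 0.246 0.229]
(np.int64(214), np.int64(215)) [0.632 0.241 0.238]
(np.int64(215), np.int64(220)) [0.618 0.235 0.252]
(np.int64(215), np.int64(223)) [0.60
[... 380 characters left out ...]
7782897949219) 11.496236801147461
side board 3384 [0.6853 0.2723 0.0208] [0.683  0.2777 0.0209] (array([0.595, 0.169, 0.012]), array([0.782, 0.355, 0.028]))
rect 688.9796142578125 262.06146240234375 (151.3824920654297, 149.7602081298828) 19.415983200073242
side posttop 340 [0.663  0.2554 0.2339] [0.6645 0.2543 0.2354] (array([0.622, 0.234, 0.222]), array([0.687, 0.275, 0.245]))
side peg 23 [0.628 0.242 0.244] [0.6264 0.243  0.2455] (array([0.612, 0.236, 0.221]), array([0.65 , 0.249, 0.261]))
(np.int64(254), np.int64(310)) [0.617 0.236 0.256]
(np.int64(252), np.int64(312)) [0.62  0.24  0.254]
(np.int64(247), np.int64(315)) [0.63  0.243 0.243]
(np.int64(245), np.int64(317)) [0.634 0.245 0.237]
```

View pics/c1.png

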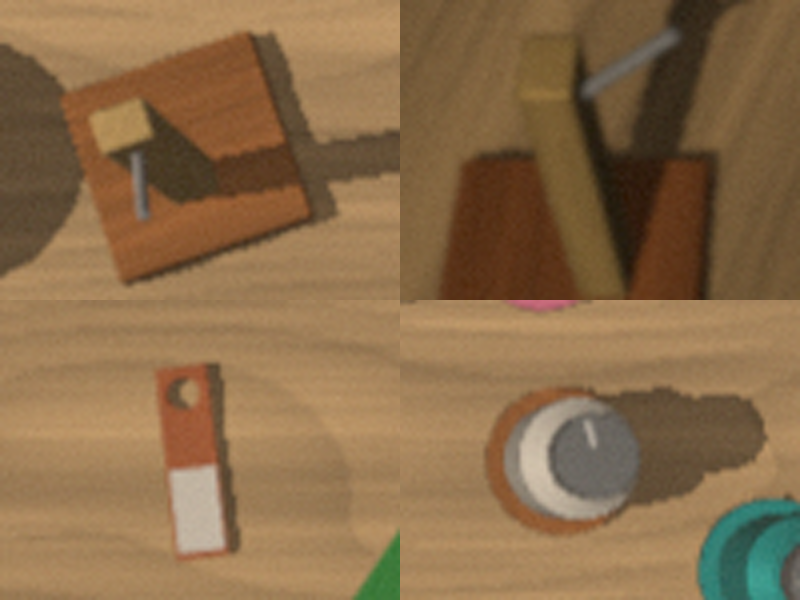

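The crops confirm it: the peg runs from the post at crop (137,155) to its tip at (143,218), the tile hole is at (182,392), and the lid is at (595,455). The fitted board pose puts the peg root at about (0.655, 0.2495, 0.21) and its tip at (0.607, 0.233, 0.261), which matches the depth readings. I'll move now, turning the wrist back on the way.

```bash
python3 -m pendant '-0.1 -0.395 -0.72 -0.8 0 0;-0.1 -0.395 -0.72 -0.8 0 0;-0.1 -0.395 -0.72 -0.8 0 0;-0.1 -0.395 -0.72 -0.8 0 0;-0.1 -0.395 -0.72 -0.8 0 0;-0.1 -0.395 -0.72 -0.8 0 0;-0.1 -0.395 -0.72 -0.8 0 0;-0.1 -0.395 -0.72 -0.8 0 0' 1 60
python3 - <<'E'
from h import *
f=np.load("top0.npz"); c=vision.get_calibration("top"); W=pts(f["d"],c);p=f["p"].astype(int)
# lid top: grey ellipse, fit by projecting circles at z=.138
from scipy.optimize import minimize
g=cv2.cvtColor(f["p"],cv2.COLOR_BGR2GRAY); hsv=cv2.cvtColor(f["p"],cv2.COLOR_BGR2HSV)
m=np.hypot(W[...,0]-.475,W[...,1]+.292)<.04; m&=W[...,2]>.1335
q=W[m]; e=cv2.minEnclosingCircle((q[:,:2]*1000).astype(np.float32)); print("lid circle",e, cv2.fitEllipse(cv2.convexHull((q[:,:2]*1000).astype(np.float32))))
# tile by colour: ray to z=.01 via depth
box=np.zeros((480,640),bool); box[255:318,270:305]=1
def plane(u,v,z):
    K=np.array(c["camera_matrix"]);n=cv2.undistortPoints(np.array([[[u,v]]],float),K,np.array([c["k1"],0,0,0.]))[0,0]
    Rm=cv2.Rodrigues(np.array(c["rvec"],float))[0];d=np.r_[n,1]@Rm;o=-np.array(c["tvec"]).reshape(3)@Rm
    return (o+d*(z-o[2])/d[2])[:2]
t=box&((hsv[...,1]>150)&(p[...,2]>100)|((p.min(-1)>140)&(hsv[...,1]<60)))
n,l,st,ce=cv2.connectedComponentsWithStats(cv2.morphologyEx(t.astype(np.uint8),cv2.MORPH_CLOSE,np.ones((3,3))))
k=1+st[1:,4].argmax(); X=np.array([plane(u,v,.01) for v,u in np.argwhere(l==k)])
print("tile",cv2.minAreaRect((X*1000).astype(np.float32)))
# hole: pixels inside hull not tile
print("hole px", plane(240+182/4-.5,245+92/4-.5,.01))
s=r.read_state();print(s["joint_positions"].round(2),s["ee_pos"].round(3))
print(rel([.4755,-.2925,.18]))
E
```

```text
time: 0.9
ee_pos: [0.3354, -0.4434, 0.2072]
eef_rot: [-0.511, -0.488, 0.511, -0.488]
ft_force: [-0.6, -0.0, -0.1]
width: 0.0872
lid circle ((475.12530517578125, -292.7896728515625), 28.34534454345703) ((475.0074768066406, -292.7541809082031), (54.44793701171875, 56.33047103881836), 1.932803988456726)
tile ((465.7613220214844, 76.78594207763672), (131.8168182373047, 36.78773498535156), 7.801582336425781)
hole px [0.51343911 0.08464933]
[ 1.11  0.19 -0.31  1.6   0.06  1.37  0.75] [ 0.335 -0.443  0.207]
[ 0.109  0.532 -0.629  0.     0.     0.   ]
```

```bash
python3 -m pendant '0.05 0.532 -0.629 -0.8 0 0;0.05 0.532 -0.629 -0.8 0 0;0.05 0.532 -0.629 -0.8 0 0;0.05 0.532 -0.629 -0.8 0 0;0.05 0.532 -0.629 -0.8 0 0;0.05 0.532 -0.629 -0.8 0 0;0.05 0.532 -0.629 -0.8 0 0;0.05 0.532 -0.629 -0.8 0 0'
python3 - <<'E'
from h import *
s=r.read_state();print(s["joint_positions"].round(2),s["ee_pos"].round(4),s["torque"])
print(R.from_quat(s["eef_rot"]).as_matrix().round(3));print(rel([.4751,-.2927,.107]))
E
```

```text
time: 1.7
ee_pos: [0.4764, -0.2935, 0.1946]
eef_rot: [0.147, 0.692, -0.146, 0.692]
ft_force: [-0.3, 0.1, 0.3]
width: 0.0872
[ 0.96  0.23 -0.56  1.6   0.12  1.35  1.53] [ 0.4764 -0.2935  0.1946] [ 0.03527619 -0.17203063  0.00076396]
[[-0.001  0.405  0.914]
 [ 0.     0.914 -0.405]
 [-1.     0.    -0.001]]
[ 0.35   0.001 -0.006  0.     0.     0.   ]
```

```bash
python3 -m pendant '0.15 0.001 -0.006 0 0 0;0.3 0.001 -0.006 0 0 0;0.35 0.001 -0.006 0 0 0;0.35 0.001 -0.006 0 0 0;0.35 0.001 -0.006 0 0 0'; python3 -m pendant '0 0 0 0 0 0;0 0 0 0 0 0;0 0 0 0 0 0;0 0 0 0 0 0;0 0 0 0 0 0;0 0 0 0 0 0' -1 60
python3 - <<'E'
from h import *
s=r.read_state();print(s["joint_positions"].round(2),s["ee_pos"].round(4),s["torque"],s["width"],s["ft_force"])
E
```

```text
time: 2.2
ee_pos: [0.4761, -0.2931, 0.1089]
eef_rot: [0.149, 0.691, -0.149, 0.692]
ft_force: [0.5, 0.7, -0.2]
width: 0.087
time: 2.8
ee_pos: [0.4753, -0.2929, 0.1076]
eef_rot: [0.149, 0.691, -0.149, 0.691]
ft_force: [0.2, -0.7, -0.0]
width: 0.0467
[ 0.95  0.29 -0.56  1.71  0.16  1.18  1.49] [ 0.4753 -0.2929  0.1076] [ 0.06427668 -0.20409166 -0.00962264] 0.04671248323693598 [ 0.21955269 -0.66874184 -0.03172198]
```

```bash
python3 -m pendant '0 0 0 0 0 0;0 0 0 0 0 0' -1 60
python3 - <<'E'
from h import *
a=cam("top")[0];b=cam("side")[0]
s=r.read_state();print(s["width"],s["ft_force"],s["torque"])
g=lambda i,x,y:cv2.resize(i[y:y+150,x:x+100],(400,600),interpolation=cv2.INTER_CUBIC)
cv2.imwrite("pics/c2.png",np.hstack([g(a,370,200),g(b,335,120)]))
E
```

```text
time: 3.0
ee_pos: [0.4753, -0.2929, 0.1075]
eef_rot: [0.149, 0.691, -0.149, 0.691]
ft_force: [0.2, 1.0, -0.2]
width: 0.0308
0.02312162563927028 [-0.23171013 -0.0106183   0.23231217] [ 0.06304454 -0.11943528  0.03859021]
```

View pics/c2.png

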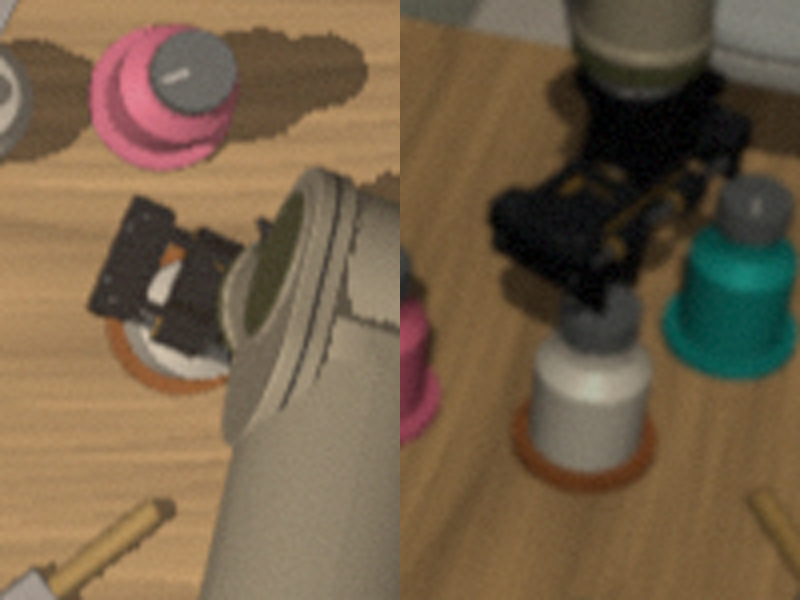

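The fingers are shutting (23 mm) without holding the lid; in the side crop their tips seem to be at (600,300), in front of or above the lid. I'll check against depth.

```bash
python3 - <<'E'
from h import *
s=r.read_state();e=s["ee_pos"]
print(s["width"])
for n in("side","top"):
    p,d,c=cam(n);W=pts(d,c)
    print(n,"tcp px",proj(e,c).round(0), "lid px",proj([.475,-.2927,.125],c).round(0))
    near=np.hypot(W[...,0]-e[0],W[...,1]-e[1])<.12
    dark=near&(p.max(-1)<50)&(W[...,2]>.08)
    q=W[dark]; print(dark.sum(),q.min(0),q.max(0))
    lo=q[q[:,2]<np.percentile(q[:,2],12)];print("lowest dark",lo[::max(1,len(lo)//12)].round(3).tolist())
    x=proj(e,c)[0].astype(int)
    for v in range(x[1]-24,x[1]+14,3): print(v,[ (W[v,u].round(3).tolist(),int(p[v,u].max())) for u in (x[0]-6,x[0]+2,x[0]+8)])
E
```

```text
0.02312162563927028
side tcp px [[385. 204.]] lid px [[385. 199.]]
2954 [ 0.37988958 -0.37533068  0.11875589] [ 0.54422419 -0.19059073  0.53453859]
lowest dark [[0.43, -0.357, 0.231], [0.426, -0.309, 0.23], [0.433, -0.292, 0.228], [0.527, -0.222, 0.228], [0.461, -0.303, 0.175], [0.472, -0.27, 0.191], [0.503, -0.211, 0.224], [0.471, -0.306, 0.152], [0.484, -0.203, 0.225], [0.465, -0.311, 0.139], [0.498, -0.284, 0.14], [0.486, -0.282, 0.139], [0.49, -0.266, 0.129]]
179 [([0.488, -0.206, 0.261], 25), ([0.474, -0.244, 0.235], 43), ([0.458, -0.239, 0.243], 20)]
182 [([0.484, -0.191, 0.264], 20), ([0.471, -0.231, 0.236], 40), ([0.457, -0.24, 0.232], 25)]
185 [([0.484, -0.195, 0.252], 10), ([0.475, -0.268, 0.195], 26), ([0.463, -0.3, 0.173], 12)]
188 [([0.484, -0.201, 0.237], 14), ([0.474, -0.269, 0.184], 8), ([0.462, -0.3, 0.163], 12)]
191 [([0.484, -0.203, 0.225], 14), ([0.473, -0.268, 0.175], 14), ([0.461, -0.299, 0.153], 26)]
194 [([0.496, -0.289, 0.141], 37), ([0.472, -0.27, 0.164], 20), ([0.46, -0.302, 0.14], 64)]
197 [([0.494, -0.277, 0.14], 38), ([0.471, -0.274, 0.15], 40), ([0.457,
[... 1376 characters left out ...]
([0.488, -0.255, 0.381], 115)]
273 [([0.487, -0.253, 0.232], 56), ([0.487, -0.271, 0.239], 55), ([0.481, -0.253, 0.388], 118)]
276 [([0.48, -0.251, 0.24], 45), ([0.48, -0.27, 0.243], 50), ([0.475, -0.252, 0.395], 119)]
279 [([0.472, -0.247, 0.261], 63), ([0.472, -0.267, 0.257], 51), ([0.469, -0.253, 0.39], 123)]
282 [([0.465, -0.249, 0.253], 58), ([0.465, -0.267, 0.258], 57), ([0.462, -0.254, 0.383], 124)]
285 [([0.458, -0.251, 0.239], 55), ([0.458, -0.267, 0.257], 57), ([0.455, -0.236, 0.466], 123)]
288 [([0.451, -0.251, 0.236], 124), ([0.451, -0.271, 0.235], 59), ([0.449, -0.234, 0.475], 110)]
291 [([0.444, -0.279, 0.088], 189), ([0.443, -0.301, 0.088], 165), ([0.443, -0.231, 0.484], 116)]
```

```bash
python3 - <<'E'
from h import *
e=np.array([.195,-.5935,.1825])
for n in("side","top"):
    f=np.load(n+"0.npz");c=vision.get_calibration(n);W=pts(f["d"],c);p=f["p"]
    x=proj(e,c)[0].round(0).astype(int);print(n,x)
    near=(np.hypot(W[...,0]-e[0],W[...,1]-e[1])<.12)&(W[...,2]>.1)&(W[...,2]<.35)
    q=W[near];print(near.sum(),np.percentile(q[:,2],[0,2,5,10,30,50]).round(3))
    lo=q[q[:,2]<.25];print(lo[lo[:,2].argsort()][:30:3].round(3).tolist())
p=np.load("side0.npz")["p"];cs=vision.get_calibration("side")
p=p.copy()
a=cv2.resize(p[60:160,460:560],(400,400),interpolation=cv2.INTER_CUBIC)
x=(proj(e,cs)[0]-[460,60])*4
cv2.circle(a,tuple(x.astype(int)),4,(0,0,255),1)
b,_,_=cam("side");b=b.copy();s=r.read_state();x2=(proj(s["ee_pos"],cs)[0]-[335,135])*4
b=cv2.resize(b[135:235,335:435],(400,400),interpolation=cv2.INTER_CUBIC);cv2.circle(b,tuple(x2.astype(int)),4,(0,0,255),1)
cv2.imwrite("pics/c3.png",cv2.convertScaleAbs(np.hstack([a,b]),alpha=2)); print(s["width"],s["ee_pos"])
E
```

```text
side [499 143]
1333 [0.221 0.228 0.237 0.254 0.305 0.319]
[[0.198, -0.638, 0.221], [0.171, -0.55, 0.222], [0.183, -0.543, 0.224], [0.216, -0.631, 0.224], [0.205, -0.635, 0.225], [0.19, -0.55, 0.225], [0.22, -0.638, 0.226], [0.173, -0.547, 0.228], [0.181, -0.543, 0.228], [0.187, -0.54, 0.229]]
top [551 391]
1938 [0.221 0.269 0.298 0.307 0.32  0.333]
[[0.187, -0.543, 0.221], [0.217, -0.635, 0.223], [0.215, -0.634, 0.224], [0.22, -0.641, 0.225], [0.218, -0.636, 0.227], [0.214, -0.633, 0.23], [0.2, -0.639, 0.231], [0.219, -0.638, 0.235], [0.22, -0.641, 0.24], [0.207, -0.636, 0.242]]
0.011041095711371619 [ 0.47531256 -0.29284621  0.10754216]
```

View pics/c3.png

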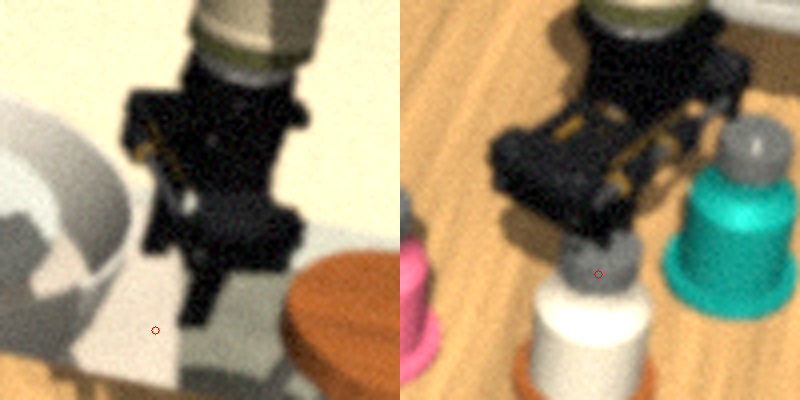

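The pictures show the real fingertips well above the reported TCP: at the start the open tips were at z≈0.221 against a TCP of 0.183. So the fingers shut above the lid and touched nothing. I'll lift a little and measure this tool-length offset with the fingers shut and open.

```bash
cat > tip.py <<'E'
from h import *
p,d,c=cam("side");W=pts(d,c);s=r.read_state();e=s["ee_pos"]
Q=R.from_quat(s["eef_rot"]);L=Q.inv().apply((W-e).reshape(-1,3)).reshape(W.shape)
m=(abs(L[...,1])<.07)&(abs(L[...,2])<.013)&(L[...,0]>-.10)&(L[...,0]<.03)&(W[...,2]>.148)
q=L[m];print(s["width"],e.round(4),m.sum(),"tool-x of lowest:",np.sort(q[:,0])[-12:].round(4))
t=q[q[:,0]>np.sort(q[:,0])[-1]-.02];print("tip y,z range",t.min(0).round(3),t.max(0).round(3))
E
python3 -m pendant '-0.2 0 0 0 0 0;-0.2 0 0 0 0 0;-0.2 0 0 0 0 0' -1; python3 tip.py
python3 -m pendant '0 0 0 0 0 0;0 0 0 0 0 0;0 0 0 0 0 0;0 0 0 0 0 0;0 0 0 0 0 0;0 0 0 0 0 0' 1;python3 -m pendant '0 0 0 0 0 0;0 0 0 0 0 0;0 0 0 0 0 0;0 0 0 0 0 0' 1; python3 tip.py
```

```text
time: 3.55
ee_pos: [0.4761, -0.2932, 0.1587]
eef_rot: [0.148, 0.69, -0.149, 0.692]
ft_force: [-0.1, -1.1, -0.3]
width: 0.0006
0.0005582186976248492 [ 0.4754 -0.2929  0.1576] 114 tool-x of lowest: [-0.0468 -0.0467 -0.0466 -0.0463 -0.0462 -0.0456 -0.045  -0.0445 -0.0444
 -0.0444 -0.0433 -0.0419]
tip y,z range [-0.062 -0.012 -0.012] [-0.042  0.011  0.007]
time: 4.2
ee_pos: [0.4753, -0.2928, 0.1575]
eef_rot: [0.149, 0.691, -0.149, 0.691]
ft_force: [-0.3, 0.6, 0.4]
width: 0.0402
time: 4.6
ee_pos: [0.4753, -0.2928, 0.1576]
eef_rot: [0.149, 0.691, -0.149, 0.691]
ft_force: [-0.4, -0.1, 1.2]
width: 0.0725
0.07631080239247845 [ 0.4754 -0.2928  0.1576] 186 tool-x of lowest: [-0.044  -0.0434 -0.0429 -0.0429 -0.0427 -0.0423 -0.0421 -0.042  -0.042
 -0.0404 -0.0402 -0.0394]
tip y,z range [-0.059 -0.047 -0.012] [-0.039  0.047  0.011]
```

The real fingertips sit about 41 mm short of the reported TCP along the tool axis, with no sideways error. I'll correct for that from here on.

```bash
python3 -m pendant '0.15 0 0 0 0 0;0.3 0 0 0 0 0;0.36 0 0 0 0 0;0.36 0 0 0 0 0;0.36 0 0 0 0 0' 1 60; python3 -m pendant '0 0 0 0 0 0;0 0 0 0 0 0;0 0 0 0 0 0;0 0 0 0 0 0;0 0 0 0 0 0;0 0 0 0 0 0' -1 60;python3 -m pendant '0 0 0 0 0 0;0 0 0 0 0 0' -1 60
python3 - <<'E'
from h import *
s=r.read_state();print(s["joint_positions"].round(2),s["ee_pos"].round(4),s["torque"].round(3),s["width"],s["ft_force"].round(2))
E
```

```text
time: 5.15
ee_pos: [0.4761, -0.2931, 0.0689]
eef_rot: [0.149, 0.691, -0.149, 0.692]
ft_force: [-0.3, 0.3, 0.7]
width: 0.0867
time: 5.75
ee_pos: [0.4757, -0.2924, 0.0678]
eef_rot: [0.149, 0.691, -0.148, 0.691]
ft_force: [-0.1, 2.1, 1.7]
width: 0.0548
time: 5.95
ee_pos: [0.4757, -0.2924, 0.0678]
eef_rot: [0.149, 0.691, -0.148, 0.691]
ft_force: [1.4, 3.5, 2.7]
width: 0.0551
[ 0.94  0.33 -0.55  1.75  0.19  1.11  1.47] [ 0.4757 -0.2924  0.0678] [ 0.855 -0.341  0.012] 0.05512976735769039 [1.36 3.52 2.74]
```

```bash
cat > st.py <<'E'
from h import *
s=r.read_state();Q=R.from_quat(s["eef_rot"]);y=Q.apply([0,1,0]);ax=Q.apply([1,0,0])
print("yaw",np.arctan2(y[1],y[0]).round(4),"j7",s["joint_positions"][6].round(3),"torque",s["torque"].round(3),"F",s["ft_force"].round(1),"w",round(float(s["width"]),4),"p",s["ee_pos"].round(4),"ax",ax.round(3))
E
python3 st.py
python3 -m pendant '0.0006 0 0 0.1 0 0;0.0012 0 0 0.2 0 0;0.0018 0 0 0.3 0 0;0.0024 0 0 0.4 0 0;0.003 0 0 0.5 0 0;0.0036 0 0 0.6 0 0;0.0042 0 0 0.7 0 0;0.0046 0 0 0.78 0 0' -1 60; python3 st.py
```

```text
yaw 1.1475 j7 1.473 torque [ 0.855 -0.341  0.012] F [1.4 3.5 2.7] w 0.0551 p [ 0.4757 -0.2924  0.0678] ax [ 0.  0. -1.]
time: 6.75
ee_pos: [0.4777, -0.2912, 0.0668]
eef_rot: [0.508, 0.493, -0.506, 0.494]
ft_force: [8.5, 5.4, -0.2]
width: 0.0549
yaw -0.0268 j7 0.345 torque [ 1.24  -1.946  0.037] F [ 8.5  5.4 -0.2] w 0.0549 p [ 0.4777 -0.2912  0.0668] ax [ 0.004  0.001 -1.   ]
```

```bash
python3 -m pendant '0.0006 0 0 0.1 0 0;0.0012 0 0 0.16 0 0'; python3 st.py; python3 -m pendant '0.0006 0 0 0.08 0 0;0.0006 0 0 0.08 0 0'|grep time; python3 st.py
```

```text
time: 6.95
ee_pos: [0.4782, -0.2913, 0.0666]
eef_rot: [0.563, 0.428, -0.561, 0.43]
ft_force: [10.8, 5.6, -0.7]
width: 0.055
yaw -0.2664 j7 0.114 torque [ 1.08  -2.316  0.066] F [10.8  5.6 -0.7] w 0.055 p [ 0.4782 -0.2913  0.0666] ax [ 0.005  0.001 -1.   ]
time: 7.15
yaw -0.385 j7 0.0 torque [ 1.008 -2.444 -0.025] F [10.6  4.2 -1.8] w 0.0547 p [ 0.4785 -0.2914  0.0665] ax [ 0.005  0.    -1.   ]
```

```bash
python3 -m pendant '0.0006 0 0 0.08 0 0;0.0006 0 0 0.08 0 0'|grep time; python3 st.py
```

```text
time: 7.35
yaw -0.5048 j7 -0.115 torque [ 0.936 -2.554 -0.03 ] F [12.   4.4 -2.9] w 0.055 p [ 0.4787 -0.2915  0.0664] ax [ 0.005  0.    -1.   ]
```

```bash
python3 -m pendant '0.0006 0 0 0.08 0 0;0.0006 0 0 0.08 0 0'|grep time; python3 st.py; python3 -m pendant '0.0006 0 0 0.08 0 0;0.0006 0 0 0.08 0 0'|grep time; python3 st.py
```

```text
time: 7.55
yaw -0.6248 j7 -0.231 torque [ 0.817 -2.745  0.016] F [12.5  4.1 -2.6] w 0.0545 p [ 0.4789 -0.2916  0.0664] ax [ 0.006 -0.    -1.   ]
time: 7.75
yaw -0.7438 j7 -0.346 torque [ 0.615 -2.902  0.379] F [13.1  3.5 -2.6] w 0.0551 p [ 0.4791 -0.2918  0.0663] ax [ 0.006 -0.001 -1.   ]
```

```bash
python3 -m pendant '0.0006 0 0 0.08 0 0;0.0006 0 0 0.08 0 0'|grep time; python3 st.py
```

```text
time: 7.95
yaw -0.8636 j7 -0.462 torque [ 0.51  -2.984  0.56 ] F [13.3  2.3 -2.1] w 0.0548 p [ 0.4793 -0.292   0.0663] ax [ 0.007 -0.001 -1.   ]
```

```bash
python3 -m pendant '0.0003 0 0 0.04 0 0'|grep time; python3 st.py
```

```text
time: 8.05
yaw -0.9198 j7 -0.516 torque [ 0.389 -3.045  1.006] F [13.6  1.1 -2.6] w 0.0548 p [ 0.4794 -0.292   0.0663] ax [ 0.007 -0.001 -1.   ]
```

Moving torque is now 1.0 N m and about 0.18–0.30 rad has been turned since the stiffness began, so both put the lid in the snug band. I'll release and lift.

```bash
python3 -m pendant '0 0 0 0 0 0;0 0 0 0 0 0;0 0 0 0 0 0' 1; python3 -m pendant '-0.1 0 0 0 0 0;-0.3 0 0 0 0 0;-0.48 0 0 0 0 0;-0.48 0 0 0 0 0' 1; python3 st.py
python3 - <<'E'
from h import *
psi=.136-np.pi/2
x=np.array([0,0,-1.]);y=np.array([np.cos(psi),np.sin(psi),0]);z=np.cross(x,y)
q=R.from_matrix(np.c_[x,y,z]).as_quat();np.save("qt.npy",q)
print(rel([.452,.0762,.12],q))
E
```

```text
time: 8.35
ee_pos: [0.4746, -0.2933, 0.065]
eef_rot: [-0.67, -0.225, 0.671, -0.225]
ft_force: [-0.1, 0.9, -0.4]
width: 0.0712
time: 8.75
ee_pos: [0.4778, -0.2947, 0.1919]
eef_rot: [0.673, 0.222, -0.668, 0.228]
ft_force: [-0.2, 0.8, -0.8]
width: 0.0868
yaw -0.9236 j7 -0.492 torque [-0.027 -0.058  0.01 ] F [-0.2  0.8 -0.8] w 0.0868 p [ 0.4778 -0.2947  0.1919] ax [ 0.008 -0.005 -1.   ]
[ 0.279 -1.248 -0.811  0.341 -0.004 -0.005]
```

```bash
python3 -m pendant '0 -0.15 -0.1 0.1 0 0;0 -0.3 -0.2 0.2 0 0;0 -0.45 -0.3 0.3 0 0;0 -0.62 -0.4 0.341 0 -0.005;0 -0.75 -0.5 0.341 0 -0.005;0 -0.88 -0.6 0.341 0 -0.005;0 -1 -0.65 0.341 0 -0.005;0 -1 -0.65 0.341 0 -0.005' 1; python3 st.py
python3 - <<'E'
from h import *
p,d,c=cam("side");W=pts(d,c)
cv2.imwrite("pics/s2.png",np.hstack([cv2.resize(p[150:240,340:430],(400,400),interpolation=cv2.INTER_CUBIC),cv2.resize(p[270:370,300:400],(400,400),interpolation=cv2.INTER_CUBIC)]))
m=(np.hypot(W[...,0]-.475,W[...,1]+.293)<.035)&(W[...,2]>.11)&(W[...,2]<.16);print("lid top",np.percentile(W[m][:,2],[50,80,95]))
print(rel([.452,.0762,.04],np.load("qt.npy")))
E
```

```text
time: 9.55
ee_pos: [0.453, 0.0086, 0.1852]
eef_rot: [-0.704, -0.053, 0.706, -0.048]
ft_force: [0.2, -0.5, -0.8]
width: 0.0871
yaw -1.4283 j7 -1.523 torque [ 0.018 -0.009  0.005] F [ 0.2 -0.5 -0.8] w 0.0871 p [0.453  0.0086 0.1852] ax [-0.003  0.007 -1.   ]Traceback (most recent call last):
  File "<stdin>", line 4, in <module>
    return _quantile_unchecked(
        a, q, axis, out, overwrite_input, method, keepdims, weights)
    return _ureduce(a,
                    func=_quantile_ureduce_func,
    ...<5 lines>...
                    overwrite_input=overwrite_input,
                    method=method)
    r = func(a, **kwargs)
    result = _quantile(arr,
                       quantiles=q,
    ...<2 lines>...
                       out=out,
                       weights=wgt)
    slices_having_nans = np.isnan(arr[-1, ...])
                                  ~~~^^^^^^^^^
IndexError: index -1 is out of bounds for axis 0 with size 0
```

View pics/s2.png

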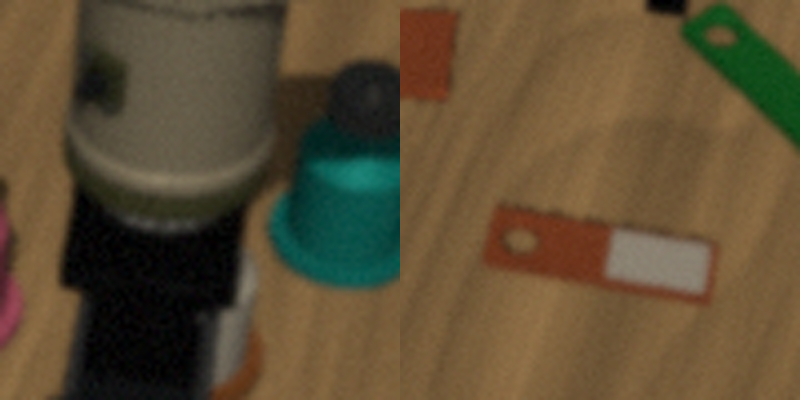

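The arm hides the jar in this view, and the sample tile has not moved (its hole is at crop (518,240), which is side pixel (329.5,330)). I'll cross-check the hole from that pixel and move down over the tile.

```bash
python3 - <<'E'
from h import *
c=vision.get_calibration("side")
n=cv2.undistortPoints(np.array([[[329.1,329.6]]]),np.array(c["camera_matrix"]),np.array([c["k1"],0,0,0.]))[0,0]
Rm=cv2.Rodrigues(np.array(c["rvec"],float))[0];d=np.r_[n,1]@Rm;o=-np.array(c["tvec"]).reshape(3)@Rm
print("hole",o+d*(.008-o[2])/d[2])
print(rel([.452,.0762,.01],np.load("qt.npy")))
E
```

```text
hole [0.51451247 0.08534423 0.008     ]
[ 0.702 -0.275 -0.035  0.002  0.001  0.004]
```

```bash
python3 -m pendant '0.1 -0.15 -0.02 0 0 0;0.2 -0.276 -0.035 0.002 0.001 0.004;0.4 -0.276 -0.035 0.002 0.001 0.004;0.6 -0.276 -0.035 0.002 0.001 0.004;0.7 -0.276 -0.035 0.002 0.001 0.004;0.7 -0.276 -0.035 0.002 0.001 0.004;0.7 -0.276 -0.035 0.002 0.001 0.004' 1; python3 st.py
python3 - <<'E'
from h import *
p,d,c=cam("side");W=pts(d,c);s=r.read_state();e=s["ee_pos"]
Q=R.from_quat(s["eef_rot"]);L=Q.inv().apply((W-e).reshape(-1,3)).reshape(W.shape)
m=(abs(L[...,1])<.075)&(abs(L[...,2])<.02)&(L[...,0]>-.10)&(p.max(-1)<60)&(W[...,2]>.02)
q=L[m];t=q[q[:,0]>-.055];print(np.sort(q[:,0])[-10:].round(4));print(t.min(0),t.max(0))
print(rel([.4525,.0765,-.037],np.load("qt.npy")))
m=(np.hypot(W[...,0]-.475,W[...,1]+.293)<.035)&(W[...,2]>.11)&(W[...,2]<.16);print("lid",m.sum(),np.percentile(W[m][:,2],[50,80,95]) if m.sum() else '')
cv2.imwrite("pics/s3.png",np.hstack([cv2.resize(p[150:240,340:430],(400,400),interpolation=cv2.INTER_CUBIC),cv2.resize(p[260:360,300:400],(400,400),interpolation=cv2.INTER_CUBIC)]))
E
```

```text
time: 10.3
ee_pos: [0.4533, 0.0744, 0.0113]
eef_rot: [-0.705, -0.047, 0.706, -0.046]
ft_force: [0.5, -0.4, 0.9]
width: 0.0868
yaw -1.4388 j7 -1.806 torque [ 0.047 -0.033 -0.023] F [ 0.5 -0.4  0.9] w 0.0868 p [0.4533 0.0744 0.0113] ax [-0.001  0.001 -1.   ]
[-0.0461 -0.046  -0.0459 -0.0455 -0.0452 -0.0443 -0.0437 -0.0421 -0.0418
 -0.0417]
[-0.05217195 -0.05369862 -0.0093062 ] [-0.04169229 -0.05098202  0.01143401]
[ 0.196 -0.008  0.006 -0.003 -0.001  0.001]
lid 0
```

View pics/s3.png

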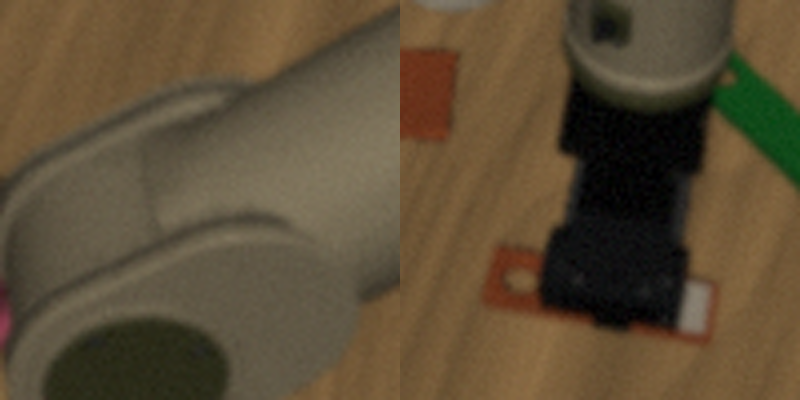

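The gripper is centred over the grip zone, with the hole still visible at crop (518,278). I'll go down the rest of the way and close.

```bash
python3 -m pendant '0.1 -0.008 0.004 0 0 0;0.17 -0.008 0.004 0 0 0;0.194 -0.008 0.004 0 0 0;0.194 -0.008 0.004 0 0 0' 1; python3 st.py;  python3 -m pendant '0 0 0 0 0 0;0 0 0 0 0 0;0 0 0 0 0 0;0 0 0 0 0 0;0 0 0 0 0 0;0 0 0 0 0 0;0 0 0 0 0 0;0 0 0 0 0 0' -1 40;python3 -m pendant '0 0 0 0 0 0;0 0 0 0 0 0' -1 40; python3 st.py
```

```text
time: 10.75
ee_pos: [0.4523, 0.077, -0.037]
eef_rot: [0.706, 0.047, -0.705, 0.047]
ft_force: [0.2, 0.1, 0.4]
width: 0.0873
yaw -1.438 j7 -1.866 torque [ 0.042  0.047 -0.048] F [0.2 0.1 0.4] w 0.0873 p [ 0.4523  0.077  -0.037 ] ax [ 0.     0.001 -1.   ]
time: 11.55
ee_pos: [0.4516, 0.0772, -0.0378]
eef_rot: [-0.705, -0.047, 0.706, -0.047]
ft_force: [-0.2, -0.7, 0.7]
width: 0.0374
time: 11.75
ee_pos: [0.4516, 0.0772, -0.0378]
eef_rot: [-0.705, -0.047, 0.706, -0.047]
ft_force: [0.8, -0.8, 0.4]
width: 0.0374
yaw -1.4374 j7 -1.867 torque [-0.09   0.098 -0.012] F [ 0.8 -0.8  0.4] w 0.0374 p [ 0.4516  0.0772 -0.0378] ax [-0.001  0.001 -1.   ]
```

```bash
cat > hang.py <<'E'
from h import *
import sys
f=np.array([np.cos(np.radians(19.3)),np.sin(np.radians(19.3)),0]);u=np.array([0,0,1.])
O=np.array([.655,.2495,.21]);pz=(u-f)/2**.5
x=-pz;z=-(f+u)/2**.5;y=np.cross(z,x);Rt=R.from_matrix(np.c_[x,y,z])
h=np.load("hole.npy")
for s in map(float,sys.argv[1:]):
    print(s,"rel",rel(O+pz*s-Rt.apply(h),Rt.as_quat()),(O+pz*s-Rt.apply(h)).round(3))
E
python3 -c "
from h import *
s=r.read_state();h=R.from_quat(s['eef_rot']).inv().apply(np.array([.514,.085,.005])-s['ee_pos']);np.save('hole.npy',h);print(h)"
python3 -m pendant '-0.1 0 0 0 0 0;-0.3 0 0 0 0 0;-0.5 0 0 0 0 0;-0.7 0 0 0 0 0;-0.8 0 0 0 0 0;-0.8 0 0 0 0 0' -1 40; python3 st.py; python3 hang.py .1 .03
```

```text
[-0.04278033  0.00050439 -0.06290837]
time: 12.35
ee_pos: [0.4538, 0.0774, 0.1659]
eef_rot: [0.708, 0.047, -0.703, 0.047]
ft_force: [0.4, -0.0, -2.8]
width: 0.0376
yaw -1.4376 j7 -1.7 torque [ 0.022 -0.016  0.07 ] F [ 0.4 -0.  -2.8] w 0.0376 p [0.4538 0.0774 0.1659] ax [ 0.006  0.001 -1.   ]
0.1 rel [-0.157 -0.509 -0.557 -0.129  0.518 -0.053] [0.575 0.222 0.206]
0.03 rel [ 0.043 -0.549 -0.75  -0.129  0.518 -0.053] [0.621 0.238 0.156]
```

```bash
python3 -m pendant '-0.1 -0.1 -0.08 -0.02 0.09 -0.01;-0.2 -0.2 -0.15 -0.04 0.18 -0.02;-0.25 -0.3 -0.2 -0.07 0.27 -0.03;-0.25 -0.4 -0.3 -0.09 0.36 -0.04;-0.25 -0.5 -0.4 -0.11 0.45 -0.047;-0.25 -0.509 -0.46 -0.129 0.518 -0.053;-0.25 -0.509 -0.46 -0.129 0.518 -0.053;-0.25 -0.509 -0.46 -0.129 0.518 -0.053' -1 40; python3 st.py; python3 hang.py .1 .03
python3 - <<'E'
from h import *
f=np.array([np.cos(np.radians(19.3)),np.sin(np.radians(19.3)),0]);u=np.array([0,0,1.])
O=np.array([.655,.2495,.21]);pz=(u-f)/2**.5
s=r.read_state();H=R.from_quat(s["eef_rot"]).apply(np.load("hole.npy"))+s["ee_pos"];print("hole",H,s["joint_positions"].round(2))
o=[]
for n,z in(("side",5),("top",5)):
    p,d,c=cam(n);np.savez(n+"2.npz",p=p,d=d);p=p.copy();a=proj([H,O,O+pz*.072],c);cx,cy=(a.mean(0)-[40,60]).astype(int)
    b=cv2.resize(p[cy:cy+120,cx:cx+80],(400,600),interpolation=cv2.INTER_CUBIC)
    for q,col in zip(a,((0,0,255),(0,255,0),(0,255,0))): cv2.circle(b,tuple(((q-[cx,cy]+.5)*5).astype(int)),3,col,1)
    o.append(b); print(cx,cy)
cv2.imwrite("pics/h1.png",cv2.convertScaleAbs(np.hstack(o),alpha=1.6))
E
```

```text
time: 13.15
ee_pos: [0.5477, 0.2179, 0.2234]
eef_rot: [0.909, 0.155, -0.382, 0.064]
ft_force: [0.4, 0.0, -1.6]
width: 0.0373
yaw -1.2342 j7 -1.513 torque [-0.311  0.899 -0.026] F [ 0.4  0.  -1.6] w 0.0373 p [0.5477 0.2179 0.2234] ax [ 0.66   0.232 -0.715]
0.1 rel [ 0.125  0.021 -0.028 -0.001  0.007  0.001] [0.575 0.222 0.206]
0.03 rel [ 0.405  0.021 -0.031 -0.001  0.007  0.001] [0.621 0.238 0.156]
hole [0.56214348 0.22224155 0.29797729] [ 0.2  -0.34 -0.62  2.24 -0.26  0.42 -1.51]
219 250
174 164
```

View pics/h1.png

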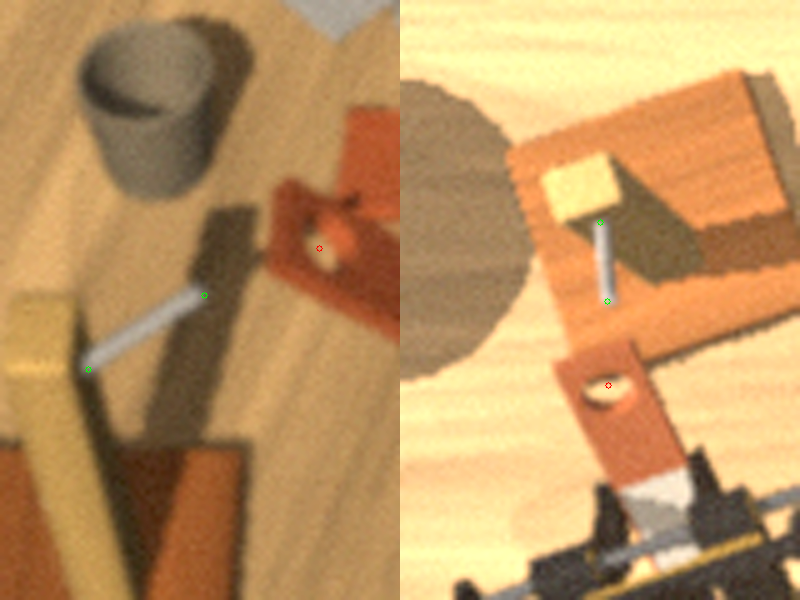

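The side and top crops show the marks on target: the predicted hole is at (320,248) and (608,385), within 2 mm of the one I can see, and the peg marks sit on both ends of the peg. I'll line up and thread it.

```bash
python3 -m pendant '0.06 0.021 -0.028 0 0.007 0;0.125 0.021 -0.028 0 0.007 0;0.125 0.021 -0.028 0 0.007 0;0.125 0.021 -0.028 0 0.007 0' -1 40; python3 st.py; python3 hang.py .085 .055 .03
```

```text
time: 13.65
ee_pos: [0.5761, 0.222, 0.2077]
eef_rot: [0.911, 0.155, -0.376, 0.063]
ft_force: [-0.2, -0.5, -0.8]
width: 0.0375
yaw -1.2344 j7 -1.552 torque [-0.3    0.947  0.02 ] F [-0.2 -0.5 -0.8] w 0.0375 p [0.5761 0.222  0.2077] ax [ 0.669  0.236 -0.705]
0.085 rel [ 0.061 -0.001  0.009 -0.001 -0.002  0.001] [0.585 0.225 0.195]
0.055 rel [ 0.181 -0.001  0.009 -0.001 -0.002  0.001] [0.605 0.232 0.174]
0.03 rel [ 0.281 -0.001  0.01  -0.001 -0.002  0.001] [0.621 0.238 0.156]
```

```bash
python3 -m pendant '0.04 0 0.009 0 0 0;0.08 0 0.009 0 0 0;0.12 0 0.009 0 0 0;0.15 0 0.009 0 0 0;0.18 0 0.009 0 0 0;0.18 0 0.009 0 0 0' -1 40; python3 st.py; python3 hang.py .03
python3 - <<'E'
from h import *
o=[]
for n in("side","top"):
    p,d,c=cam(n);a=proj([.62,.237,.25],c)[0];cx,cy=(a-[40,40]).astype(int)
    o.append(cv2.resize(p[cy:cy+80,cx:cx+80],(400,400),interpolation=cv2.INTER_CUBIC))
cv2.imwrite("pics/h2.png",cv2.convertScaleAbs(np.hstack(o),alpha=1.6))
E
```

```text
time: 14.25
ee_pos: [0.6048, 0.232, 0.1744]
eef_rot: [0.912, 0.155, -0.376, 0.063]
ft_force: [-0.7, -0.3, -1.7]
width: 0.0375
yaw -1.2344 j7 -1.763 torque [-0.361  0.928 -0.038] F [-0.7 -0.3 -1.7] w 0.0375 p [0.6048 0.232  0.1744] ax [ 0.67   0.235 -0.704]
0.03 rel [ 0.101 -0.002  0.001 -0.001 -0.003  0.   ] [0.621 0.238 0.156]
```

View pics/h2.png

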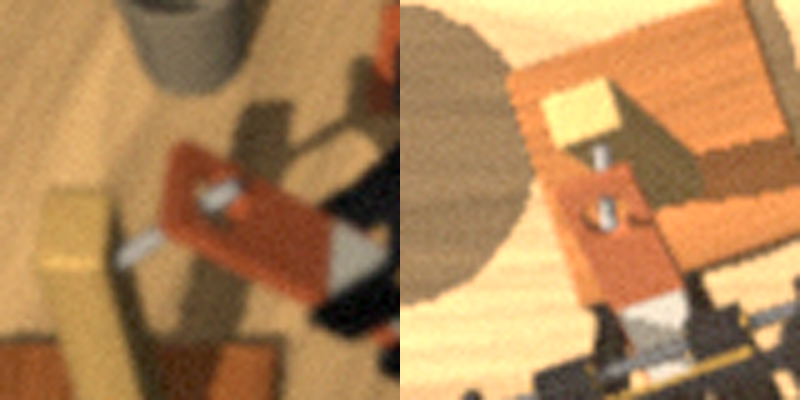

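Both views show the peg through the hole: it sticks out at crop (225,195) in the side view and (605,210) in the top view. I'll push further on, ease down and release.

```bash
python3 -m pendant '0.03 0 0.001 0 0 0;0.06 0 0.001 0 0 0;0.09 0 0.001 0 0 0;0.095 0 0.015 0 0 0;0.095 0 0.02 0 0 0;0.095 0 0.02 0 0 0' -1 40; python3 st.py;python3 -m pendant '0 0 0 0 0 0;0 0 0 0 0 0;0 0 0 0 0 0;0 0 0 0 0 0;0 0 0 0 0 0;0 0 0 0 0 0' 1; python3 st.py
```

```text
time: 14.95
ee_pos: [0.6169, 0.2365, 0.154]
eef_rot: [0.912, 0.155, -0.375, 0.064]
ft_force: [0.8, 0.3, -0.5]
width: 0.0378
yaw -1.2338 j7 -2.093 torque [-0.302  0.954  0.023] F [ 0.8  0.3 -0.5] w 0.0378 p [0.6169 0.2365 0.154 ] ax [ 0.67   0.235 -0.704]
time: 15.55
ee_pos: [0.6172, 0.2369, 0.154]
eef_rot: [0.912, 0.155, -0.375, 0.063]
ft_force: [-0.0, -0.9, 0.0]
width: 0.0774
yaw -1.2335 j7 -2.097 torque [-0.263  0.751 -0.049] F [-0.  -0.9  0. ] w 0.0774 p [0.6172 0.2369 0.154 ] ax [ 0.67   0.236 -0.704]
```

Now back straight off along the tool axis, and look.

```bash
python3 -m pendant '-0.05 0 0 0 0 0;-0.15 0 0 0 0 0;-0.3 0 0 0 0 0;-0.45 0 0 0 0 0;-0.6 0 0 0 0 0;-0.6 0 0 0 0 0;-0.6 0 0 0 0 0' 1; python3 st.py
python3 - <<'E'
from h import *
o=[]
for n in("side","top"):
    p,d,c=cam(n);a=proj([.62,.237,.2],c)[0];cx,cy=(a-[40,50]).astype(int)
    o.append(cv2.resize(p[cy:cy+100,cx:cx+80],(320,400),interpolation=cv2.INTER_CUBIC))
    W=pts(d,c);m=(np.hypot(W[...,0]-.475,W[...,1]+.293)<.03)&(W[...,2]>.12)&(W[...,2]<.16);print("lid",m.sum(),np.percentile(W[m][:,2],[50,80,95]) if m.sum() else '')
    if n=="side": o.append(cv2.resize(p[170:250,345:409],(320,400),interpolation=cv2.INTER_CUBIC)[:,:160])
cv2.imwrite("pics/h3.png",cv2.convertScaleAbs(np.hstack(o),alpha=1.6))
E
```

```text
time: 16.25
ee_pos: [0.5168, 0.2018, 0.2598]
eef_rot: [0.912, 0.156, -0.375, 0.064]
ft_force: [0.1, -0.1, -0.6]
width: 0.087
yaw -1.233 j7 -1.382 torque [-0.278  0.709 -0.008] F [ 0.1 -0.1 -0.6] w 0.087 p [0.5168 0.2018 0.2598] ax [ 0.671  0.236 -0.703]
lid 291 [0.13598164 0.13779643 0.13944987]
lid 376 [0.13509412 0.13762726 0.13970425]
```

View pics/h3.png

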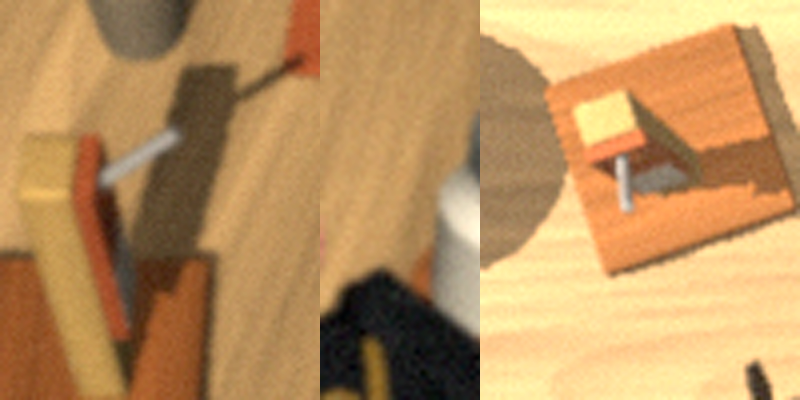

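The tile hangs flat against the post with the peg through it and protruding (side crop (140,155)), clear of the gripper. The last check is how far the lid itself turned, by comparing its white bar before and after.

```bash
python3 - <<'E'
from h import *
p1,d1,c=cam("top");f=np.load("top0.npz");o=[]
def plane(uv,z):
    n=cv2.undistortPoints(np.array(uv,float).reshape(-1,1,2),np.array(c["camera_matrix"]),np.array([c["k1"],0,0,0.]))[:,0]
    Rm=cv2.Rodrigues(np.array(c["rvec"],float))[0];d=np.c_[n,np.ones(len(n))]@Rm;o=-np.array(c["tvec"]).reshape(3)@Rm
    return (o+d*((z-o[2])/d[:,2])[:,None])[:,:2]
vv,uu=np.mgrid[:480,:640]
X=plane(np.c_[uu.ravel(),vv.ravel()],.138).reshape(480,640,2)-[.4751,-.2927]
rr=np.hypot(X[...,0],X[...,1])
for p in(f["p"],p1):
    g=p.min(-1).astype(float);m=rr<.022;w=np.clip(g-np.median(g[m])-12,0,None)*m
    mu=(X*w[...,None]).sum((0,1))/w.sum();D=X-mu;C=np.einsum('ij,ija,ijb',w,D,D);e=np.linalg.eigh(C)[1][:,1]
    if e@mu<0:e=-e
    print("bar mean",mu.round(4),"dir",np.arctan2(e[1],e[0]).round(3),"az of mean",np.arctan2(mu[1],mu[0]).round(3))
    o.append(cv2.resize(p[255:305,395:445],(400,400),interpolation=cv2.INTER_CUBIC))
cv2.imwrite("pics/l1.png",cv2.convertScaleAbs(np.hstack(o),alpha=1.4))
print(r.read_state()["time"])
E
```

```text
bar mean [0.0151 0.003 ] dir 0.251 az of mean 0.194
bar mean [-0.0015 -0.0144] dir -1.833 az of mean -1.677
16.4
```

View pics/l1.png

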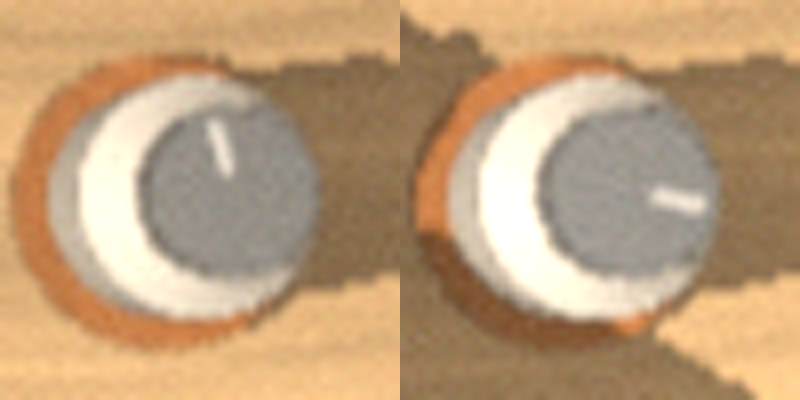

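The bar went from pointing up in the picture (220,148) to pointing right (680,200), a turn of about 2.08 rad clockwise against 2.07 rad of gripper turn, so the lid did not slip.

```bash
python3 -c "
from bench import close_job; print(close_job())"
```

```text
the job is handed in; nothing more can be done
None
```

I screwed the glaze jar's lid down and hung the long sample tile on the peg. I handed the job in at about 16.4 s; no verdict is reported.

- **Lid:** I turned it clockwise by 2.07 rad. Stiffness began near the end, and the last moving torque was 1.0 N m. That puts it about 0.2–0.3 rad past the point where the seal meets, inside the snug band. The white bar's direction changed by 2.08 rad, so the lid followed the gripper. A cruder check, from the bar's centre position, gave 1.87 rad.
- **Tile:** The last pictures show it hanging flat against the post with the peg through its hole. The gripper is open and clear.
- **Bystanders:** I saw no contact with the pot, bowl, cup or blank, but I did not measure their positions again at the end.
- **Disagreement:** The real fingertips sit about 41 mm short of the reported TCP along the tool axis. My first grip therefore closed on air above the lid. I measured the offset with the side camera's depth and corrected for it from then on.

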